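Close a split-back contact printing frame with a fingertip

ROBOT

A 6-joint arm with a two-finger parallel gripper is mounted at the origin on a cart in front of the work surface, level with it; the furniture and walls round the work are solid. World frame = base frame: x ahead of the robot, y to its left, z up, the work surface at z = 0. Lengths are in mm, angles in degrees, forces in N, time in s.
With the tool pointing down it reaches from about 350 to 850 mm from the base axis. Payload 8.1 kg.
Tool frame: the origin (TCP) lies midway between the tips of the shut fingers; the grasp point (between the pads) lies 19 mm behind it (r.grip_depth is the distance from the TCP to the grasp point, in mm); z points along the fingers, y is the direction in which the jaws open and shut (so a half turn about z gives the same grasp; the last joint's range is limited). The gripper opens to 85 mm and grips with 20 to 120 N. Pads are 22 mm wide; open, the fingers measure 114 mm over their backs; the gripper's body (76 mm by 85 mm) begins 54 mm behind the grasp point. The pads swing forward as they close: fully open they stand 13 mm farther back than shut.
Start: joints at [-80.925, 7.471, 85.268, -0, 87.261, -4.893], TCP at [144.855, -582.256, 231.292] pointing down, gripper open.
Joint ranges: [-169.43, 169.43], [-51.17, 129.36], [1.28, 143.12], [-76.62, 256.62], [0, 156.53], [-152.29, 152.29]. Speed limits (degrees/s): [136.94, 136.94, 159.86, 180, 180, 180].

INTERFACE

Orientations are given as [roll, pitch, yaw] about the fixed x, y, z axes, in that order (R = Rz(yaw) Ry(pitch) Rx(roll)).
In Python, from bench import r, imaging gives the robot as it stands.
- The arm moves only by the shell command python3 -m creep 'ROWS' [FORCE]. ROWS is text: rows parted by semicolons, each of 7 numbers parted by spaces: the shift along the tool's x, y, z in cm, then the turn, a rotation vector about the tool's x, y, z in degrees, then the finger opening in cm, from 0 to 8.54. In form: dx dy dz ax ay az gripper; .... A call has 1 to 20 rows; each row is the pose to reach, as a shift and turn from the pose measured when the call began, along the tool's axes at that moment; what a row does not reach only later rows make up. A row lasts 1/10 s, in which the tool goes at most 50 mm and 8.59 degrees, less where a joint would pass 70% of its speed; a pose out of reach is approached as far as the arm can. A call with a gripper value outside its range is refused whole. The fingers move at their own pace and stop on an object; FORCE is the grip in N (left out, the last holds). Time passes only in rows, so rows that repeat a pose let the fingers close. It gives the time, the measured TCP pose, the force and the opening at its end, in the units of the state.
- r.sense(): the state, without advancing time (a new reading comes with each control period).
- imaging.snapshot(name): name is "scene" or "top" or "wrist"; returns the picture (400x640x3 uint8, red, green, blue); there is no depth.
- imaging.camera_info(name): a dict with "camera_matrix" (3x3 intrinsics, pixels), "R" (3x3) and "t" (3): a world point X has camera coordinates R X + t. Camera axes: x right, y down, z forward; pixel columns grow to the right and rows downward; lengths in mm; the calibration is good to about 2 mm. A picture is of the moment at which its call begins: read the wrist's pose just before it. camera_info takes no time and is no camera call; for the wrist camera it gives the pose at the moment of the call.
- r.hand_in(): hands the job in, once; it reports no verdict.
The state is a dict: "time": time; "joint_pos": joint angles; "qd": joint speeds; "joint_efforts": joint torques, N m; "tool_pos": TCP position; "tcp_rot": TCP orientation; "ft_force": force on the tool from outside, world axes, zero at the start; "wrist_torque": the same for the moment, N m; "finger_gap": finger opening in mm.
Only numpy, scipy, OpenCV 4.12 (cv2) and the standard library are available. Lean on these libraries where they do the work, as an engineer would, in place of code of your own. Each camera call takes 0.05 s, during which the arm holds its last target.

TASK

The contact printing frame is loaded; lock it up for the exposure using only your fingertips. The two halves of its back stand a little proud: press each one down flat, and only then, with a fingertip against its side, trace that half's brass spring round its arc, clockwise seen from above, until it lies straight across with both ends under the hooks on the rim. There is glass inside, so keep the touch light; do not lift or shift the frame, and leave the things round it where they are.

Things in the scene. Friction and masses are not known exactly. Their poses are not given: they have to be found in the camera images.
- print_frame: loose wooden contact printing frame lying on its glass, 0.9 kg, 322 (x) x 262 (y) mm; origin at the centre of its underside, +x from the front half of its back (nearer the robot) to the rear half. Rim 29 mm wide, 27 mm high; hooks on it reach 34 mm. Inside lie the two wooden back halves, each 130 (x) x 201 (y) x 7.5 mm, upper face 20.5 mm above the bench when flat, hinged along y at x = 0
- print_frame_back_front (a joint): angle of the front half of the back about the middle hinge, 23 mm above the bench: 0 flat (hard stop), positive proud, its outer edge raised; starts at 0.045 to 0.07 (6 to 9 mm at the outer edge). A snug fit: it stays where it is left, 1 to 3 N down near its outer edge moves it
- print_frame_back_rear (a joint): the same for the rear half, drawn separately
- print_frame_spring_front (a joint): angle of the brass bar spring on the front half about its upright pivot at mid-length: 0 straight across, along the frame's y, ends under the hooks (hard stop); positive turned counter-clockwise seen from above, 1.48 nearly along the frame's x. Starts at 0.75 to 1.35 and stays where it is left; 1 N sideways 40 mm out turns it
- print_frame_spring_rear (a joint): the same for the spring on the rear half, drawn separately
- front_spring_mid (a point): middle of the front spring's upper face, on its pivot (frame x -70 mm, y 0, 30 mm above the bench when flat). The spring is a bar 226 long, 15 wide, 6 mm thick, bowed up 2 mm to its ends, its underside 3 mm above the back at the middle, so a fingertip just clear of the back can push its side; the point's y axis points along the bar
- rear_spring_mid (a point): the same for the rear spring (frame x +70 mm)
- front_half_edge (a point): middle of the outer edge of the front half, on its upper face (frame x -131 mm, y 0, 20.5 mm above the bench when flat); moves with the half
- rear_half_edge (a point): the same for the rear half (frame x +131 mm)
- masking_tape: roll of masking tape lying flat, 118 mm across, 25 mm high, left of the frame; bystander; origin at the centre of its underside
- pigment_tub: small tub with dark screw cap, 56 mm across, 52 mm high, left of the frame; bystander; origin at the centre of its underside
- amber_bottle: brown glass bottle with black cap, 40 mm across, 88 mm high, left of the frame and farther back; bystander; origin at the centre of its underside
- coating_brush: flat coating brush, 189 x 52 x 14 mm, lying left of the frame; bystander; origin at the centre of its underside
- bulldog_clip: black spring clip, 32 x 51 x 16 mm, right of the frame; bystander; origin at the centre of its underside
- film_can: black film can with grey lid, 35 mm across, 51 mm high, right of the frame and farther back; bystander; origin at the centre of its underside

How it is judged:
By the outcome, as a careful person would: the job done as asked, in the order asked, and still so for the second after the job is handed in, with the robot touching nothing.
It also fails if it takes over 58 s, if anything falls off the work surface, if the arm or the gripper's body presses on something with over 40 N, if the wrist force passes 120 N, or if a joint passes its speed limit or range.

## Working session

There is one attempt and no reset: what is moved stays moved. The work goes in short steps, Python scripts to look and compute and a shell command to move; the robot and the scene stay as the last step left them, time stands still between calls to the robot, and variables do not carry over. Pictures are saved under pics/ and viewed, and the job is handed in when it is done.

```bash
ls; mkdir -p pics; python3 - <<'E'
from bench import r, imaging
import cv2
for n in ["scene","top","wrist"]:
    im=imaging.snapshot(n); cv2.imwrite(f"pics/{n}0.png",im[:,:,::-1])
    c=imaging.camera_info(n); print(n,c)
print(r.sense())
E
```

```text
pics
scene {'camera_matrix': array([[390.07025163,   0.        , 317.32850399],
       [  0.        , 390.07025163, 196.98059995],
       [  0.        ,   0.        ,   1.        ]]), 'R': array([[-0.76717058, -0.64124533,  0.01592897],
       [-0.32520929,  0.3674279 , -0.8713413 ],
       [ 0.55289079, -0.67364766, -0.49041882]]), 't': array([ 383.10502467,  213.81964471, 1046.49373292])}
top {'camera_matrix': array([[519.03396502,   0.        , 318.13069368],
       [  0.        , 519.03396502, 190.80854405],
       [  0.        ,   0.        ,   1.        ]]), 'R': array([[-0.01583418, -0.9997885 , -0.013124  ],
       [-0.98396705,  0.01791294, -0.17744848],
       [ 0.17764604,  0.01010383, -0.98404258]]), 't': array([   9.94542729,  544.8274101 , 1329.24107184])}
wrist {'camera_matrix': array([[323.28401952,   0.        , 320.66239418],
       [  0.        , 323.28401952, 199.40761324],
       [  0.        ,   0.        ,   1.        ]]), 'R': array([[ 0.24181259, -0.97032203, -0.00135474],
       [-0.91817724, -0.22926875,  0.32308884],
       [-0.31381082, -0.07688306, -0.94636767]]), 't': array([-599.54196457,  -41.86880007,  380.71897251])}
{'time': 0.15, 'joint_pos': array([-8.09237150e+01,  7.50688407e+00,  8.53155493e+01, -5.38866135e-04,
        8.72631876e+01, -4.89349482e+00]), 'qd': array([-0.03938915, -0.16015392, -0.14714308,  0.04187721,  0.02621107,
       -0.12256557]), 'joint_efforts': array([-9.90487342e-05, -5.70062792e+01, -5.01160204e+01, -2.54184870e-04,
        9.68422741e-03,  3.32107982e-05]), 'tool_pos': array([ 144.79052005, -581.81568926,  230.46176172]), 'tcp_rot': array([-1.79914645e+02, -6.76753949e-03,  1.39698009e+01]), 'ft_force': array([-0.52962238,  0.28575702,  0.15786829]), 'wrist_torque': array([-0.07036446, -0.02447801,  0.03590701]), 'finger_gap': 85.74112593618175}
```

View pics/top0.png

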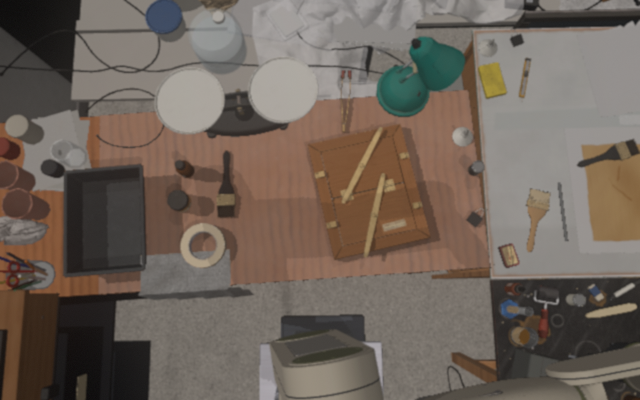

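View pics/scene0.png

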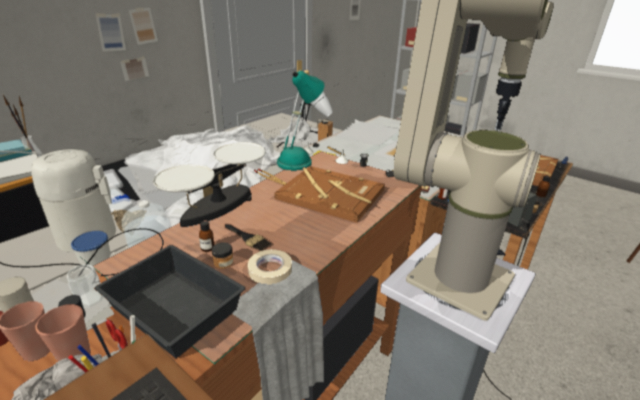

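The top view shows the frame at cols 308–430, rows 125–258. The springs run (342,200)-(382,130) and (367,253)-(383,177), and the lamp is at about (403,90). I'll enlarge it.

```bash
cat > h.py <<'E'
import numpy as np, cv2
from bench import r, imaging
def ray(n,uv,z,c=None):
    c=c or imaging.camera_info(n); K,R,t=c["camera_matrix"],c["R"],c["t"]
    o=-R.T@t; out=[]
    for p in np.atleast_2d(uv):
        d=R.T@np.linalg.inv(K)@np.array([p[0],p[1],1.]); out.append(o+d*(z-o[2])/d[2])
    return np.array(out)
def proj(n,X,c=None):
    c=c or imaging.camera_info(n); P=(c["R"]@np.atleast_2d(X).T).T+c["t"]
    q=(c["camera_matrix"]@P.T).T; return q[:,:2]/q[:,2:]
E
python3 - <<'E'
import cv2
im=cv2.imread('pics/top0.png')
c=im[110:270,290:450]; c=cv2.resize(c,(0,0),fx=3.75,fy=3.75,interpolation=cv2.INTER_CUBIC)
c=cv2.convertScaleAbs(c,alpha=1.6)
for i in range(0,160,20):
    cv2.putText(c,str(290+i),(int(i*3.75),10),0,.35,(255,255,255)); cv2.putText(c,str(110+i),(0,int(i*3.75)+4),0,.35,(255,255,255))
cv2.imwrite('pics/top0z.png',c)
E
```

```text
(no output)
```

View pics/top0z.png

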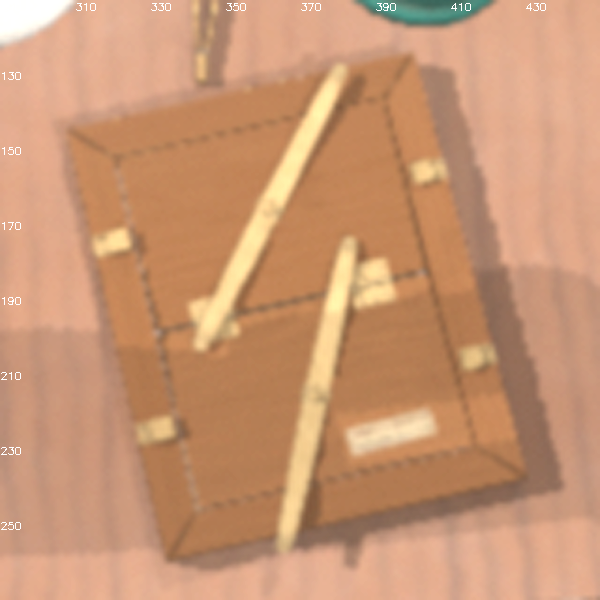

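View pics/wrist0.png

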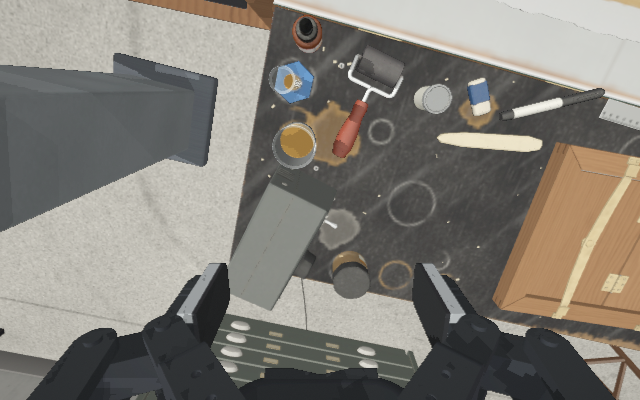

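```bash
python3 - <<'E'
from h import *
z=np.array([[68,128],[412,55],[525,477],[170,560]])/3.75+[290,110]
C=ray("top",z,27); print("corners",C.round(1)); print("sides",[np.linalg.norm(C[i]-C[(i+1)%4]).round(1) for i in range(4)],"ctr",C.mean(0).round(1))
d=(C[0]+C[1]-C[2]-C[3]); print("yaw",np.degrees(np.arctan2(d[1],d[0])))
d=(C[0]+C[3]-C[2]-C[1]); print("yaw",np.degrees(np.arctan2(-d[0],d[1])))
for n in ["top","scene","wrist"]:
    c=imaging.camera_info(n); print(n,(-c["R"].T@c["t"]).round(0))
# triangulate obstacles
def tri(a,b):
    A=[];B=[]
    for n,p in (("top",a),("scene",b)):
        c=imaging.camera_info(n);o=-c["R"].T@c["t"];d=c["R"].T@np.linalg.inv(c["camera_matrix"])@np.array([*p,1.]);d/=np.linalg.norm(d)
        M=np.eye(3)-np.outer(d,d);A.append(M);B.append(M@o)
    x=np.linalg.solve(A[0]+A[1],B[0]+B[1]); return x.round(0),[np.linalg.norm(A[i]@x-B[i]).round(0) for i in (0,1)]
print("base",tri((403,92),(293,158))); print("shade",tri((437,62),(312,92)))
print("panR",tri((283,90),(240,153)));print("panL",tri((190,100),(184,178)))
s=cv2.imread('pics/scene0.png')[60:230,140:400]; cv2.imwrite('pics/s0z.png',cv2.resize(s,(0,0),fx=3,fy=3,interpolation=cv2.INTER_CUBIC))
E
```

```text
corners [[ 679.4   26.3   27. ]
 [ 729.9 -227.2   27. ]
 [ 418.7 -293.3   27. ]
 [ 364.7  -41.5   27. ]]
sides [np.float64(258.5), np.float64(318.2), np.float64(257.5), np.float64(322.0)] ctr [ 548.2 -133.9   27. ]
yaw 12.065774942595569
yaw 11.685986292825499
top [ 300.  -13. 1405.]
scene [-215.  872.  693.]
wrist [ 226. -562.  373.]
base (array([ 829., -238.,   24.]), [np.float64(4.0), np.float64(4.0)])
shade (array([ 778., -278.,  308.]), [np.float64(10.0), np.float64(10.0)])
panR (array([783.,  83., 163.]), [np.float64(2.0), np.float64(2.0)])
panL (array([762., 318., 161.]), [np.float64(1.0), np.float64(1.0)])
```

View pics/s0z.png

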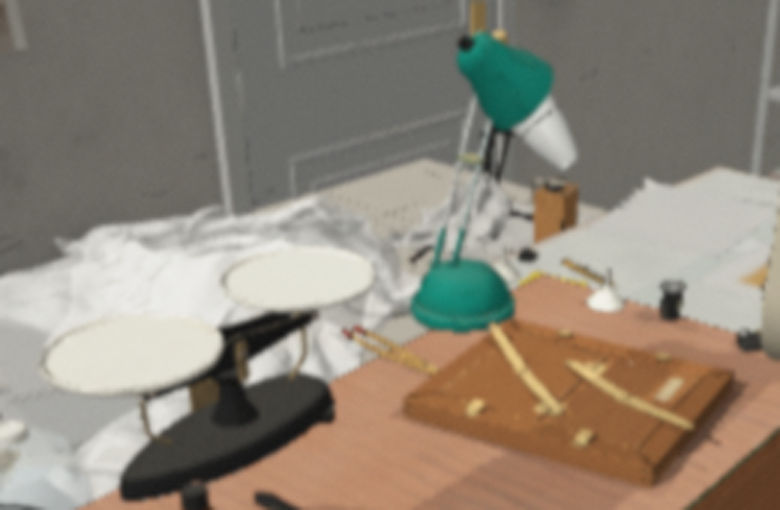

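The frame centre is about (548, -134), yaw about 12°, and the sides agree with the given 322×262 to within a few mm. The lamp shade and balance pan stay clear as long as I work on the left and centre. Next I'll move to a hover with the fingers shut and look with the wrist camera.

```bash
python3 -m creep '42 -34 0 0 0 2 0;42 -34 0 0 0 2 0;42 -34 0 0 0 2 0;42 -34 0 0 0 2 0;42 -34 0 0 0 2 0;42 -34 0 0 0 2 0;42 -34 0 0 0 2 0;42 -34 0 0 0 2 0;42 -34 0 0 0 2 0;42 -34 0 0 0 2 0;42 -34 0 0 0 2 0;42 -34 0 0 0 2 0;42 -34 0 0 0 2 0;42 -34 0 0 0 2 0;42 -34 0 0 0 2 0' 20; python3 - <<'E'
from h import *
import pickle
c=imaging.camera_info("wrist"); s=r.sense()
im=imaging.snapshot("wrist"); cv2.imwrite("pics/w1.png",im[:,:,::-1]); pickle.dump(c,open("w1.pkl","wb"))
print(s)
E
```

```text
time: 1.65
tool_pos: [469.7, -151.5, 230.9]
tcp_rot: [-179.9, 0.0, 11.9]
ft_force: [0.7, 0.6, -0.8]
finger_gap: -0.1
{'time': 1.65, 'joint_pos': array([-2.38776358e+01, -9.16868034e+00,  1.01782930e+02,  5.50907553e-02,
        8.74440384e+01,  5.42516854e+01]), 'qd': array([-0.22981626, -0.07659935, -0.07170564,  0.01988693,  0.01456638,
        0.1345669 ]), 'joint_efforts': array([ 5.43566588e-01, -4.16095376e+01, -5.00796819e+01,  4.07722103e-02,
        1.04169821e-02, -1.06012923e-02]), 'tool_pos': array([ 469.68795062, -151.5422799 ,  230.90729605]), 'tcp_rot': array([-1.79921281e+02,  1.51552614e-02,  1.18682044e+01]), 'ft_force': array([ 0.69291154,  0.61166431, -0.76618411]), 'wrist_torque': array([ 0.0018852 , -0.00210487,  0.00191602]), 'finger_gap': -0.11910142185705372}
```

View pics/w1.png

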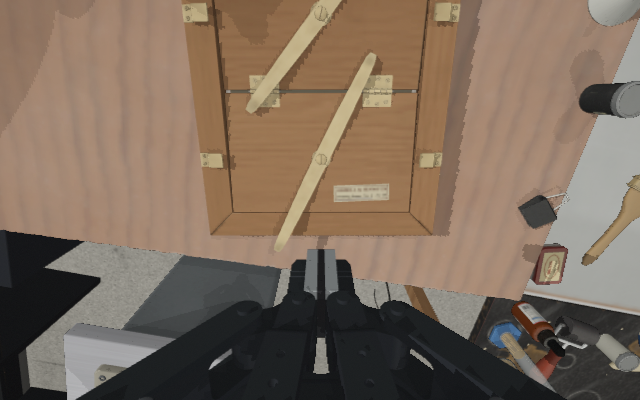

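The wrist view shows the front spring from (279,249) to (371,56) with its screw at (321,159). The rear screw is at (321,12), the hinge line at row 91, the near rim corners at (212,235) and (432,235), and the shut fingertips at (321,250).

```bash
python3 - <<'E'
from h import *
import pickle
c=pickle.load(open("w1.pkl","rb"))
im=cv2.imread("pics/w1.png")
# brass mask
hsv=cv2.cvtColor(im,cv2.COLOR_BGR2HSV)
print(hsv[110,343],hsv[60,300],hsv[150,250])
m=cv2.inRange(hsv,(15,60,150),(32,150,255)); m[262:]=0; m[:,:180]=0; m[:,470:]=0
cv2.imwrite("pics/m1.png",m)
n,l,st,ce=cv2.connectedComponentsWithStats(m)
for i in range(1,n):
    if st[i,4]>80: 
        cn=cv2.findContours((l==i).astype('uint8'),0,2)[0][0]
        print(st[i],ce[i].round(1),cv2.minAreaRect(cn))
pts=[(212,235),(432,235)]
P=ray("",pts,27,c);print("rim",P.round(1),np.linalg.norm(P[0]-P[1]))
d=P[0]-P[1];print("yaw",np.degrees(np.arctan2(-d[0],d[1])))
print("pivots",ray("",[(321,159),(321,12)],[30,][0],c).round(1), "hinge",ray("",[(222,91),(422,91)],23,c).round(1))
print("ends",ray("",[(279,249),(371,56)],34,c).round(1))
print("tip proj",proj("",[469.7,-151.5,230.9],c))
E
```

```text
[ 21  72 197] [ 14 125 112] [ 14 121 150]
[ 228    0  114  120 2656] [284.1  58.6] ((283.7896423339844, 58.35279846191406), (30.02779769897461, 163.3295440673828), 42.336997985839844)
[435   1  26  21 370] [446.4  11.2] ((447.3362121582031, 10.7844820022583), (24.721973419189453, 19.73059844970703), 3.3664605617523193)
[181   3  27  20 425] [194.6  12. ] ((194.1534881591797, 12.03465461730957), (18.607194900512695, 24.776426315307617), 84.2894058227539)
[432  30   8  34  95] [436.2  47.3] ((436.2308044433594, 46.653846740722656), (4.589284896850586, 32.99323654174805), 7.125016689300537)
[ 229   52  187  200 6955] [323.6 132.1] ((308.8255615234375, 135.45472717285156), (128.11154174804688, 208.11917114257812), 46.54815673828125)
[266  94  47  14 253] [285.7 100.2] ((289.0, 100.5), (13.0, 46.0), 90.0)
[345 126  34  18 231] [360.7 133.8] ((361.5, 134.5), (17.0, 33.0), 90.0)
[372 126  42  25 385] [389.7 138.2] ((392.5, 138.0), (24.0, 41.0), 90.0)
[200 153  23  31 324] [210.8 161.3] ((211.6646270751953, 166.98171997070312), (30.36867332458496, 21.42371940612793), 83.6598129272461)
[420 1
[... 776 characters left out ...]
237213134766, 10.715387344360352), 22.380136489868164)
[367 194  42  17 213] [390.9 206.1] ((387.5, 202.0), (16.0, 41.0), 90.0)
[233 198  15  14  85] [239.4 205.3] ((239.2155303955078, 205.66378784179688), (13.524564743041992, 13.130644798278809), 23.198591232299805)
[346 222  61  13 226] [378.3 229.6] ((375.9349060058594, 227.8763427734375), (11.3308744430542, 59.98698043823242), 88.80650329589844)
rim [[ 365.9  -42.7   27. ]
 [ 419.4 -296.    27. ]] 258.8871849531459
yaw 11.926474095468025
pivots [[ 481.7 -149.4   30. ]
 [ 618.3 -120.6   30. ]] hinge [[ 528.7  -35.5   23. ]
 [ 571.  -236.6   23. ]]
ends [[ 367.9 -123.1   34. ]
 [ 590.9 -175.6   34. ]]
tip proj [[320.03667943 265.36743209]]
```

View pics/m1.png

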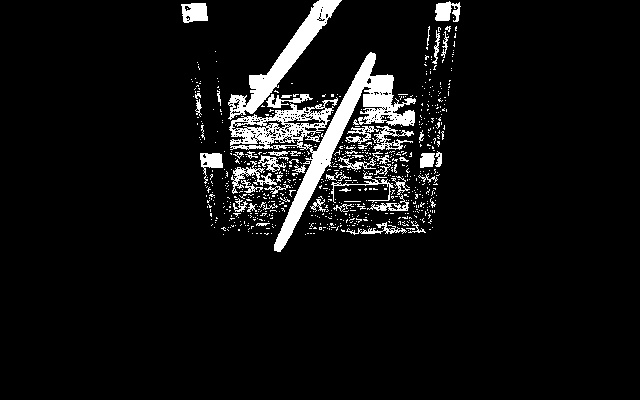

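The frame centre is about (550,-135.5) and the yaw 11.9°. The pivots measure 139.6 mm apart against a nominal 140, and the front spring is at about 65°. Now I'll descend over the front half at frame (-115,-40).

```bash
python3 -m creep '-3.3 4.1 5 0 0 0 0;-3.3 4.1 9 0 0 0 0;-3.3 4.1 13 0 0 0 0;-3.3 4.1 17 0 0 0 0;-3.3 4.1 19 0 0 0 0;-3.3 4.1 19.5 0 0 0 0;-3.3 4.1 19.5 0 0 0 0'; python3 - <<'E'
from h import *
cv2.imwrite("pics/w2.png",imaging.snapshot("wrist")[:,:,::-1])
E
```

```text
time: 2.4
tool_pos: [445.1, -198.6, 35.7]
tcp_rot: [-179.9, 0.1, 11.8]
ft_force: [0.2, -0.3, 1.0]
finger_gap: -0.0
```

View pics/w2.png

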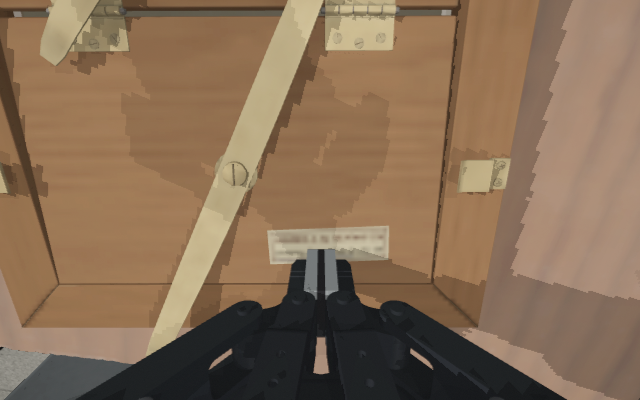

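The tip (321,250) is over the label, clear of the bar and inside the rim. Pressing in small steps.

```bash
python3 -m creep '0 0 0.3 0 0 0 0;0 0 0.6 0 0 0 0;0 0 0.8 0 0 0 0;0 0 0.9 0 0 0 0'; python3 -m creep '0 0 0.1 0 0 0 0;0 0 0.2 0 0 0 0;0 0 0.2 0 0 0 0';python3 -m creep '0 0 0.1 0 0 0 0;0 0 0.2 0 0 0 0;0 0 0.2 0 0 0 0'
```

```text
time: 2.85
tool_pos: [446.4, -199.1, 28.2]
tcp_rot: [-180.0, -0.1, 11.8]
ft_force: [0.0, 0.8, -0.3]
finger_gap: -0.4
time: 3.15
tool_pos: [446.4, -199.0, 26.1]
tcp_rot: [-180.0, -0.1, 11.8]
ft_force: [-0.4, 0.5, -0.0]
finger_gap: 0.2
time: 3.45
tool_pos: [446.4, -199.0, 23.9]
tcp_rot: [-180.0, -0.1, 11.8]
ft_force: [0.1, -0.3, -0.3]
finger_gap: -0.3
```

```bash
python3 -m creep '0 0 0.1 0 0 0 0;0 0 0.1 0 0 0 0'; python3 -m creep '0 0 0.1 0 0 0 0;0 0 0.1 0 0 0 0'; python3 - <<'E'
from h import *
cv2.imwrite("pics/w3.png",imaging.snapshot("wrist")[:,:,::-1])
print([r.sense()["ft_force"].round(2) for _ in range(3)])
E
```

```text
time: 3.65
tool_pos: [446.4, -199.0, 22.8]
tcp_rot: [-180.0, -0.1, 11.8]
ft_force: [1.0, -0.4, -0.8]
finger_gap: 0.1
time: 3.85
tool_pos: [446.4, -199.0, 21.7]
tcp_rot: [-180.0, -0.1, 11.8]
ft_force: [0.3, -0.2, 0.2]
finger_gap: -0.0
[array([ 0.49, -0.04, -0.36]), array([ 0.49, -0.04, -0.36]), array([ 0.49, -0.04, -0.36])]
```

View pics/w3.png

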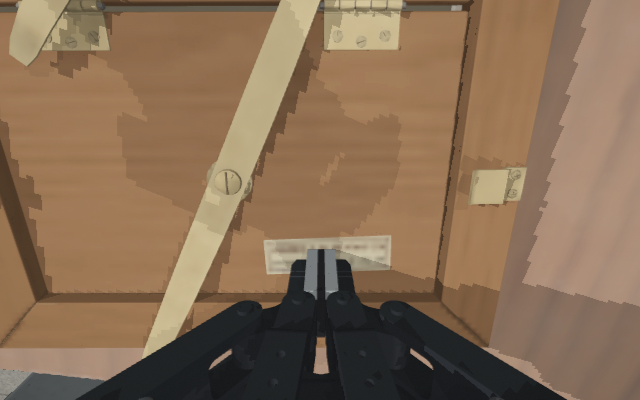

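```bash
python3 -m creep '0 0 0.05 0 0 0 0;0 0 0.05 0 0 0 0'; python3 -m creep '0 0 0.05 0 0 0 0;0 0 0.05 0 0 0 0'; python3 -m creep '0 0 0.05 0 0 0 0;0 0 0.05 0 0 0 0'
```

```text
time: 4.1
tool_pos: [446.3, -198.9, 21.2]
tcp_rot: [-180.0, -0.1, 11.8]
ft_force: [-0.4, -0.1, -0.4]
finger_gap: -0.1
time: 4.3
tool_pos: [446.3, -198.9, 20.6]
tcp_rot: [-180.0, -0.1, 11.8]
ft_force: [0.1, -0.3, 0.3]
finger_gap: 0.2
time: 4.5
tool_pos: [446.3, -199.0, 20.4]
tcp_rot: [-180.0, -0.1, 11.8]
ft_force: [-2.5, 1.6, 4.3]
finger_gap: -0.2
```

```bash
python3 -m creep '0 0 0.03 0 0 0 0;0 0 0.03 0 0 0 0'; python3 -m creep '0 0 0.03 0 0 0 0;0 0 0.03 0 0 0 0'
```

```text
time: 4.7
tool_pos: [446.4, -199.0, 20.4]
tcp_rot: [-180.0, -0.0, 11.8]
ft_force: [-2.5, 1.4, 6.1]
finger_gap: 0.5
time: 4.9
tool_pos: [446.3, -199.0, 20.4]
tcp_rot: [-180.0, -0.0, 11.8]
ft_force: [-2.2, 1.7, 5.3]
finger_gap: 0.2
```

The tip stopped at z 20.4, matching the flat height of 20.5, with about 5–6 N. I'll lift and go over to the rear half at frame (115,+40).

```bash
python3 -m creep '0 0 -3 0 0 0 0;0 0 -7 0 0 0 0;4 -1 -9 0 0 0 0;9 -3 -9 0 0 0 0;14 -5 -9 0 0 0 0;19 -7 -9 0 0 0 0;23 -8.1 -9 0 0 0 0;23 -8.1 -9 0 0 0 0;23 -8.1 -9 0 0 0 0'; python3 - <<'E'
from h import *
cv2.imwrite("pics/w4.png",imaging.snapshot("wrist")[:,:,::-1])
E
```

```text
time: 5.8
tool_pos: [654.9, -71.6, 109.1]
tcp_rot: [-179.9, 0.1, 11.9]
ft_force: [-0.7, 0.2, 0.0]
finger_gap: 0.3
```

View pics/w4.png

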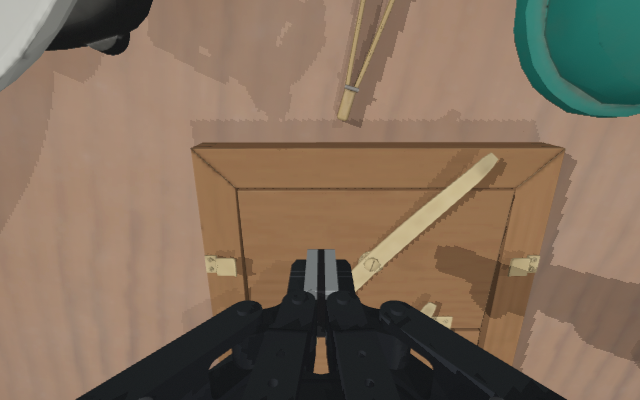

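The rear half's bar lies right of the tip and the rim is beyond it. The lamp base (580,50) and balance (40,30) are clear. Descending.

```bash
python3 -m creep '0 0 3 0 0 0 0;0 0 6 0 0 0 0;0 0 7.5 0 0 0 0;0 0 8 0 0 0 0;0 0 8 0 0 0 0'; python3 -m creep '0 0 0.1 0 0 0 0;0 0 0.2 0 0 0 0;0 0 0.2 0 0 0 0';python3 -m creep '0 0 0.1 0 0 0 0;0 0 0.2 0 0 0 0;0 0 0.2 0 0 0 0'; python3 -m creep '0 0 0.1 0 0 0 0;0 0 0.15 0 0 0 0;0 0 0.15 0 0 0 0'
```

```text
time: 6.35
tool_pos: [653.6, -73.1, 29.8]
tcp_rot: [-179.9, 0.1, 11.8]
ft_force: [0.2, -1.0, 0.5]
finger_gap: 0.3
time: 6.65
tool_pos: [654.4, -73.3, 29.1]
tcp_rot: [-180.0, -0.0, 11.8]
ft_force: [0.1, -0.3, -0.4]
finger_gap: -0.2
time: 6.95
tool_pos: [654.5, -73.3, 27.1]
tcp_rot: [-180.0, -0.0, 11.8]
ft_force: [-0.7, -0.8, 0.2]
finger_gap: 0.2
time: 7.25
tool_pos: [654.5, -73.2, 25.5]
tcp_rot: [-180.0, -0.0, 11.8]
ft_force: [-0.6, 0.5, -0.2]
finger_gap: 0.2
```

```bash
python3 -m creep '0 0 0.1 0 0 0 0;0 0 0.2 0 0 0 0;0 0 0.2 0 0 0 0'; python3 -m creep '0 0 0.1 0 0 0 0;0 0 0.15 0 0 0 0;0 0 0.15 0 0 0 0'; python3 -m creep '0 0 0.05 0 0 0 0;0 0 0.05 0 0 0 0;0 0 0.05 0 0 0 0'
```

```text
time: 7.55
tool_pos: [654.4, -73.2, 23.3]
tcp_rot: [-180.0, -0.0, 11.8]
ft_force: [0.1, -0.9, -0.4]
finger_gap: 0.0
time: 7.85
tool_pos: [654.3, -73.2, 21.6]
tcp_rot: [-180.0, -0.0, 11.8]
ft_force: [0.5, 0.2, -0.3]
finger_gap: 0.1
time: 8.15
tool_pos: [654.3, -73.2, 21.0]
tcp_rot: [-180.0, 0.0, 11.8]
ft_force: [-0.6, 0.6, -0.7]
finger_gap: 0.2
```

```bash
python3 -m creep '0 0 0.04 0 0 0 0;0 0 0.04 0 0 0 0'; python3 -m creep '0 0 0.04 0 0 0 0;0 0 0.04 0 0 0 0';python3 -m creep '0 0 0.03 0 0 0 0;0 0 0.03 0 0 0 0'
```

```text
time: 8.35
tool_pos: [654.2, -73.2, 20.6]
tcp_rot: [-180.0, 0.0, 11.8]
ft_force: [0.0, -0.3, -1.1]
finger_gap: -0.4
time: 8.55
tool_pos: [654.2, -73.2, 20.5]
tcp_rot: [-180.0, 0.0, 11.8]
ft_force: [-2.0, -0.5, 3.9]
finger_gap: 0.1
time: 8.75
tool_pos: [654.3, -73.2, 20.5]
tcp_rot: [-180.0, 0.0, 11.8]
ft_force: [-3.2, 0.3, 4.6]
finger_gap: -0.2
```

```bash
python3 -m creep '0 0 -4 0 0 0 0;0 0 -9 0 0 0 0;-4 1 -13 0 0 0 0;-9 2 -17 0 0 0 0;-13 3 -21 0 0 0 0;-17 3.8 -21 0 0 0 0;-19.7 3.8 -21 0 0 0 0;-19.7 3.8 -21 0 0 0 0;-19.7 3.8 -21 0 0 0 0'; python3 - <<'E'
from h import *
import pickle
c=imaging.camera_info("wrist"); s=r.sense()
im=imaging.snapshot("wrist"); cv2.imwrite("pics/w5.png",im[:,:,::-1]); pickle.dump(c,open("w5.pkl","wb"))
E
```

```text
time: 9.65
tool_pos: [469.1, -151.2, 230.8]
tcp_rot: [180.0, -0.1, 11.7]
ft_force: [0.7, 0.2, 0.1]
finger_gap: -0.3
```

View pics/w5.png

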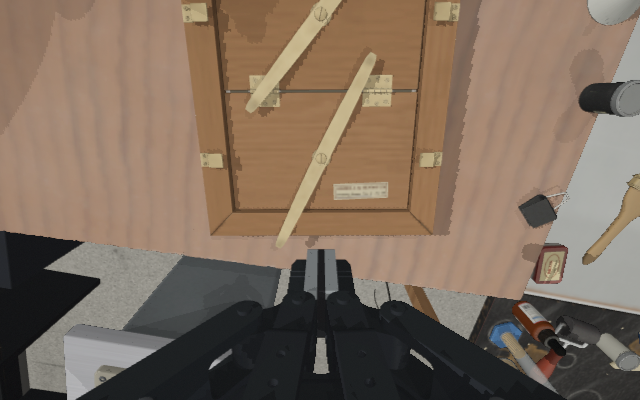

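```bash
python3 - <<'E'
from h import *
import pickle
a=cv2.imread("pics/w1.png")[0:262,190:450];b=cv2.imread("pics/w5.png")[0:262,190:450]
cv2.imwrite("pics/cmp.png",cv2.resize(np.hstack([a,b]),(0,0),fx=1.5,fy=2.0)[:, :800])
c=pickle.load(open("w5.pkl","rb"))
th=np.radians(11.9);Rf=np.array([[np.cos(th),-np.sin(th)],[np.sin(th),np.cos(th)]]);C=np.array([550,-135.5])
def fr(p,z): return ((ray("",p,z,c)[:,:2]-C)@Rf).round(1)
print("pivots",fr([(321,158),(321,13)],29.5))
print("front bar ends",fr([(280,246),(371,54)],31.5))
print("rear +y end",fr([(249,110)],31.5))
print("hooks",fr([(210,160),(431,160),(195,12),(447,12)],34))
E
```

```text
pivots [[-68.9   0.6]
 [ 69.    0.3]]
front bar ends [[-173.    48.9]
 [  33.4  -48.1]]
rear +y end [[-18.7  74. ]]
hooks [[ -69.8  118.8]
 [ -70.4 -116.6]
 [  69.2  117. ]
 [  68.7 -116.5]]
```

View pics/cmp.png

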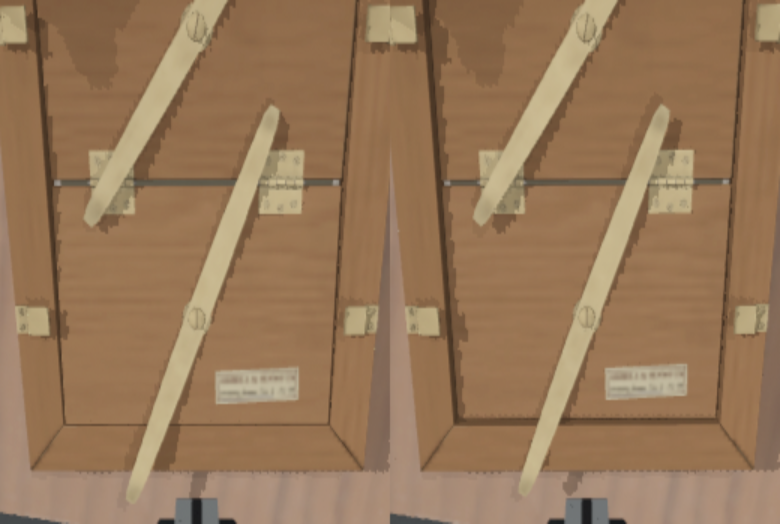

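Both halves now sit down (dark gap along the front rim, bar end shifted), and the frame corners are unmoved. The front spring is at about 65° and the rear at about 50°. Next I'll work out the approach and arc rows. The tool's -x face pushes the -y arm of the front spring and turns along with it.

```bash
cat >> h.py <<'E'
YAW=11.9; C0=np.array([550,-135.5])
def rot(a): a=np.radians(a); return np.array([[np.cos(a),-np.sin(a)],[np.sin(a),np.cos(a)]])
def tgt(half,th,rr,d):
    """half -1 front(-y arm), +1 rear(+y arm). world xy, tool yaw"""
    t=np.radians(th); u=np.array([np.sin(t),-np.cos(t)]); n=np.array([np.cos(t),np.sin(t)])
    if half==1: u,n=-u,-n
    p=np.array([70.*half,0])+rr*u+d*n
    return C0+rot(YAW)@p, YAW+th
def row(xy,z,yaw,s):
    """relative row from state s (tool vertical)"""
    y0=s["tcp_rot"][2]; w=rot(-y0)@(xy-s["tool_pos"][:2])
    dy=(yaw-y0+180)%360-180
    return [round(w[0]/10,2),round(-w[1]/10,2),round(-(z-s["tool_pos"][2])/10,2),round(-dy,1)]
E
python3 - <<'E'
from h import *
s=r.sense()
xy,yw=tgt(-1,65,50,25); print(xy,yw,row(xy,60,yw,s))
E
```

```text
[ 535.86945209 -136.91745917] 76.9 [np.float64(6.77), np.float64(-0.02), np.float64(17.05), np.float64(-65.1)]
```

```bash
python3 -m creep '2 0 4 0 0 -8 0;4 0 8 0 0 -16 0;6 0 12 0 0 -24 0;6.8 0 14 0 0 -32 0;6.8 0 15 0 0 -40 0;6.8 0 16 0 0 -48 0;6.8 0 17 0 0 -56 0;6.8 0 17 0 0 -64 0;6.8 0 17 0 0 -65.1 0;6.8 0 17 0 0 -65.1 0'; python3 - <<'E'
from h import *
s=r.sense()
xy,yw=tgt(-1,65,50,25); print(row(xy,22.2,yw,s))
cv2.imwrite("pics/w6.png",imaging.snapshot("wrist")[:,:,::-1])
E
```

```text
time: 10.7
tool_pos: [536.9, -136.5, 60.1]
tcp_rot: [180.0, -0.0, 76.8]
ft_force: [-0.4, 0.4, 0.4]
finger_gap: -0.2
[np.float64(-0.07), np.float64(-0.09), np.float64(3.79), np.float64(-0.1)]
```

View pics/w6.png

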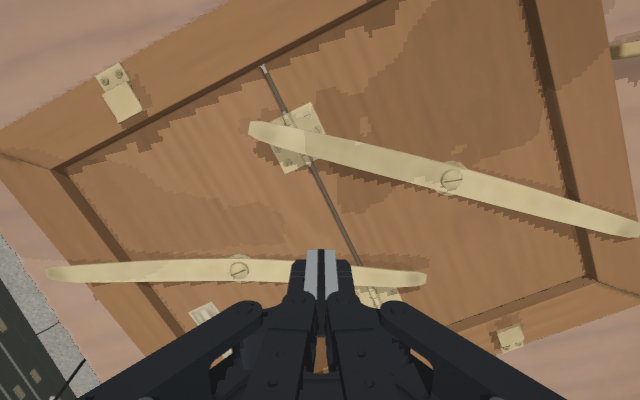

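```bash
python3 -m creep '0 -0.05 1 0 0 0 0;0 -0.05 2 0 0 0 0;-0.05 -0.1 2.8 0 0 0 0;-0.05 -0.1 3.4 0 0 0 0;-0.05 -0.1 3.7 0 0 0 0;-0.05 -0.1 3.77 0 0 0 0;-0.05 -0.1 3.77 0 0 0 0'; python3 - <<'E'
from h import *
s=r.sense();print(s["tool_pos"],s["ft_force"])
cv2.imwrite("pics/w7.png",imaging.snapshot("wrist")[:,:,::-1])
for th,d in [(65,25),(65,20),(63,18.5),(60,18.5)]:
    xy,yw=tgt(-1,th,50,d); print(th,d,row(xy,22.2,yw,s))
E
```

```text
time: 11.45
tool_pos: [536.0, -136.9, 22.8]
tcp_rot: [179.9, -0.0, 76.7]
ft_force: [0.2, -0.1, -0.4]
finger_gap: -0.2
[ 535.96749709 -136.94615548   22.75026427] [ 0.18464355 -0.10212745 -0.38462826]
65 25 [np.float64(0.0), np.float64(-0.01), np.float64(0.06), np.float64(-0.2)]
65 20 [np.float64(-0.5), np.float64(-0.01), np.float64(0.06), np.float64(-0.2)]
63 18.5 [np.float64(-0.82), np.float64(0.05), np.float64(0.06), np.float64(1.8)]
60 18.5 [np.float64(-1.09), np.float64(0.14), np.float64(0.06), np.float64(4.8)]
```

View pics/w7.png

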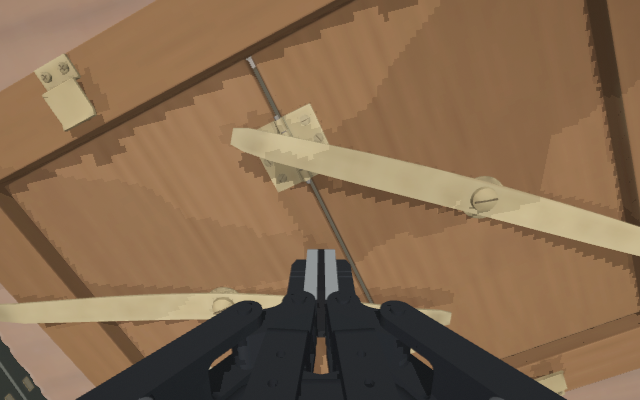

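The tip is down between the bar (rows 295–315) and the hinge, with no contact. Computing the arc rows.

```bash
python3 - <<'E'
from h import *
s=r.sense()
print(row(tgt(-1,65,50,20)[0],22.6,76.9,s))
for th in range(63,32,-3):
    xy,yw=tgt(-1,th,50,18.5); print(th,*row(xy,22.6,yw,s))
E
```

```text
[np.float64(-0.5), np.float64(-0.02), np.float64(0.04), np.float64(-0.2)]
63 -0.83 0.04 0.04 1.8
60 -1.09 0.12 0.04 4.8
57 -1.36 0.19 0.04 7.8
54 -1.64 0.24 0.04 10.8
51 -1.91 0.28 0.04 13.8
48 -2.19 0.3 0.04 16.8
45 -2.47 0.31 0.04 19.8
42 -2.75 0.31 0.04 22.8
39 -3.03 0.29 0.04 25.8
36 -3.31 0.25 0.04 28.8
33 -3.58 0.21 0.04 31.8
```

```bash
python3 -m creep '-0.5 0 0.04 0 0 0 0;-0.82 0.05 0.04 0 0 1.8 0;-1.09 0.12 0.04 0 0 4.8 0;-1.36 0.19 0.04 0 0 7.8 0'; python3 -m creep '0 0 0 0 0 0 0';  python3 - <<'E'
from h import *
s=r.sense()
cv2.imwrite("pics/w8.png",imaging.snapshot("wrist")[:,:,::-1])
for th in range(54,5,-3):
    xy,yw=tgt(-1,th,50,18.5); print(th,*row(xy,22.6,yw,s))
E
```

```text
time: 11.9
tool_pos: [535.2, -151.2, 23.0]
tcp_rot: [179.9, -0.0, 68.7]
ft_force: [0.5, 0.8, 1.8]
finger_gap: -0.1
time: 12.0
tool_pos: [535.3, -151.7, 23.3]
tcp_rot: [179.9, -0.0, 68.5]
ft_force: [-0.2, 1.5, -0.5]
finger_gap: -0.3
54 -0.19 0.0 0.07 2.6
51 -0.46 0.08 0.07 5.6
48 -0.73 0.15 0.07 8.6
45 -1.0 0.2 0.07 11.6
42 -1.28 0.23 0.07 14.6
39 -1.56 0.25 0.07 17.6
36 -1.84 0.26 0.07 20.6
33 -2.12 0.25 0.07 23.6
30 -2.39 0.22 0.07 26.6
27 -2.67 0.19 0.07 29.6
24 -2.95 0.13 0.07 32.6
21 -3.22 0.07 0.07 35.6
18 -3.48 -0.01 0.07 38.6
15 -3.75 -0.11 0.07 41.6
12 -4.0 -0.22 0.07 44.6
9 -4.25 -0.34 0.07 47.6
6 -4.5 -0.47 0.07 50.6
```

View pics/w8.png

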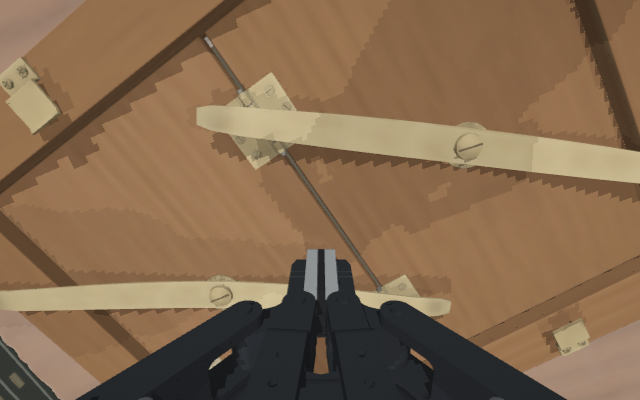

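The bar stays parallel to the tool's face (0,298)–(450,303), so it is turning with the fingertip, at about 1.5 N. Continuing along the arc.

```bash
python3 -m creep '-0.19 0 0.07 0 0 2.6 0;-0.46 0.08 0.07 0 0 5.6 0;-0.73 0.15 0.07 0 0 8.6 0;-1 0.2 0.07 0 0 11.6 0;-1.28 0.23 0.07 0 0 14.6 0;-1.56 0.25 0.07 0 0 17.6 0;-1.84 0.26 0.07 0 0 20.6 0;-2.12 0.25 0.07 0 0 23.6 0'; python3 - <<'E'
from h import *
s=r.sense()
cv2.imwrite("pics/w9.png",imaging.snapshot("wrist")[:,:,::-1])
for th in range(30,-1,-3):
    xy,yw=tgt(-1,th,50,18.5); print(th,*row(xy,22.6,yw,s))
E
```

```text
time: 12.85
tool_pos: [530.0, -172.3, 22.7]
tcp_rot: [179.9, -0.1, 45.0]
ft_force: [0.3, 1.3, 0.2]
finger_gap: 0.0
30 -0.27 0.08 0.01 3.1
27 -0.54 0.16 0.01 6.1
24 -0.81 0.22 0.01 9.1
21 -1.09 0.27 0.01 12.1
18 -1.36 0.3 0.01 15.1
15 -1.64 0.32 0.01 18.1
12 -1.92 0.32 0.01 21.1
9 -2.2 0.31 0.01 24.1
6 -2.48 0.28 0.01 27.1
3 -2.75 0.24 0.01 30.1
0 -3.03 0.19 0.01 33.1
```

View pics/w9.png

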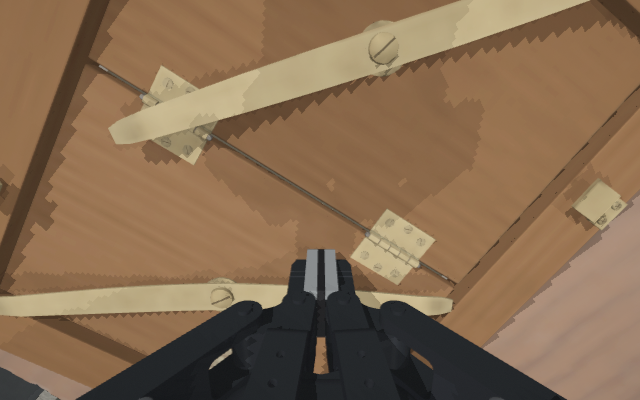

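The bar is still horizontal in the view and following. Continuing to about 6°.

```bash
python3 -m creep '-0.27 0.08 0.01 0 0 3.1 0;-0.54 0.16 0.01 0 0 6.1 0;-0.81 0.22 0.01 0 0 9.1 0;-1.09 0.27 0.01 0 0 12.1 0;-1.36 0.3 0.01 0 0 15.1 0;-1.64 0.32 0.01 0 0 18.1 0;-1.92 0.32 0.01 0 0 21.1 0;-2.2 0.31 0.01 0 0 24.1 0;-2.48 0.28 0.01 0 0 27.1 0;-2.48 0.28 0.01 0 0 27.1 0'; python3 - <<'E'
from h import *
s=r.sense()
cv2.imwrite("pics/w10.png",imaging.snapshot("wrist")[:,:,::-1])
for th in (4,3,2,1,0,-1,-2):
    xy,yw=tgt(-1,th,50,18.5); print(th,*row(xy,22.6,yw,s))
E
```

```text
time: 13.9
tool_pos: [514.1, -192.3, 22.6]
tcp_rot: [179.9, -0.1, 17.7]
ft_force: [0.5, -0.7, 0.4]
finger_gap: -0.3
4 -0.13 0.03 0.0 1.8
3 -0.21 0.06 0.0 2.8
2 -0.3 0.09 0.0 3.8
1 -0.39 0.11 0.0 4.8
0 -0.48 0.14 0.0 5.8
-1 -0.57 0.16 0.0 6.8
-2 -0.66 0.18 0.0 7.8
```

View pics/w10.png

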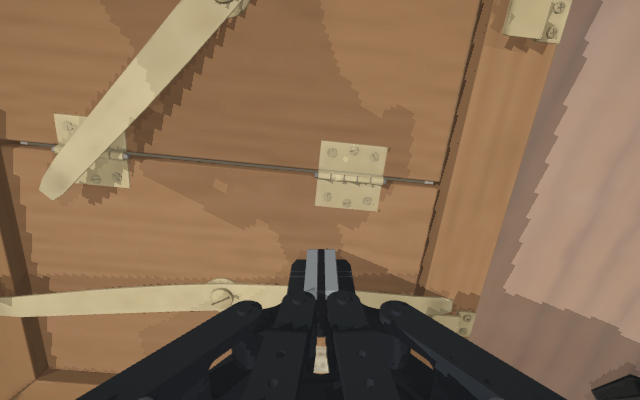

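The bar's -y end (450,305) is nearing the hook at (465,322). Finishing in small steps while watching the force.

```bash
python3 -m creep '-0.13 0.03 0 0 0 1.8 0;-0.21 0.06 0 0 0 2.8 0;-0.3 0.09 0 0 0 3.8 0;-0.3 0.09 0 0 0 3.8 0'; python3 -m creep '-0.09 0.02 0 0 0 1 0;-0.09 0.02 0 0 0 1 0'; python3 -m creep '-0.09 0.02 0 0 0 1 0;-0.09 0.02 0 0 0 1 0'
```

```text
time: 14.35
tool_pos: [511.6, -194.0, 22.6]
tcp_rot: [179.9, -0.2, 14.0]
ft_force: [0.3, -0.5, 0.5]
finger_gap: 0.1
time: 14.55
tool_pos: [510.7, -194.5, 22.7]
tcp_rot: [179.9, -0.2, 12.9]
ft_force: [0.3, 0.1, 0.5]
finger_gap: -0.1
time: 14.75
tool_pos: [509.8, -195.0, 22.6]
tcp_rot: [179.9, -0.2, 11.9]
ft_force: [-0.1, 0.1, 0.6]
finger_gap: 0.1
```

```bash
python3 -m creep '-0.06 0 0 0 0 0 0;-0.06 0 0 0 0 0 0'; python3 -m creep '-0.06 0 0 0 0 0 0;-0.06 0 0 0 0 0 0'; python3 - <<'E'
from h import *
cv2.imwrite("pics/w11.png",imaging.snapshot("wrist")[:,:,::-1])
E
```

```text
time: 14.95
tool_pos: [509.3, -195.1, 22.7]
tcp_rot: [179.9, -0.2, 11.9]
ft_force: [1.2, 0.3, -1.4]
finger_gap: 0.1
time: 15.15
tool_pos: [509.1, -195.1, 22.8]
tcp_rot: [179.9, -0.2, 11.9]
ft_force: [4.4, 0.6, -1.7]
finger_gap: -0.2
```

View pics/w11.png

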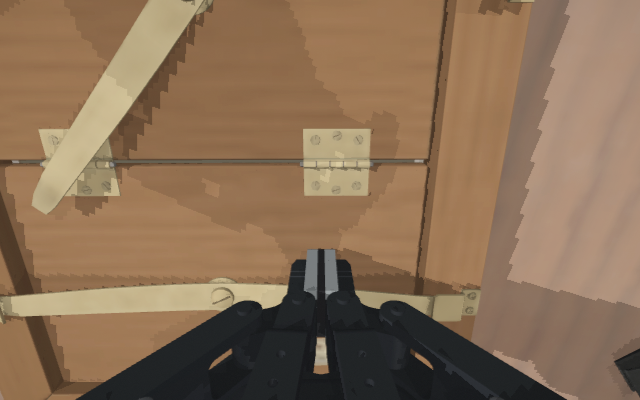

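The spring lies straight across with both ends under the hooks (0,305 and 440,305), and the stop gave 4.4 N. Backing off, lifting, and turning to the rear spring's +y arm (fingertip on the hinge side, r = 40 mm).

```bash
python3 -m creep '0.3 0 0 0 0 0 0;0.8 0 0 0 0 0 0;0.8 0 -2 0 0 0 0;0.8 0 -4.5 0 0 0 0;0.8 0 -4.5 0 0 0 0';  python3 - <<'E'
from h import *
s=r.sense()
xy,yw=tgt(1,50,40,23); print(xy,yw,row(xy,67,yw,s))
E
```

```text
time: 15.7
tool_pos: [519.3, -194.6, 71.6]
tcp_rot: [179.7, -0.5, 11.9]
ft_force: [0.3, -0.4, 1.1]
finger_gap: -0.0
[ 572.37728105 -122.51414969] 61.9 [np.float64(6.68), np.float64(-5.96), np.float64(0.46), np.float64(-50.0)]
```

```bash
python3 -m creep '2 -2 0.2 0 0 -8 0;4 -4 0.2 0 0 -16 0;6 -5.4 0.2 0 0 -24 0;6.7 -6 0.2 0 0 -32 0;6.7 -6 0.2 0 0 -40 0;6.7 -6 0.4 0 0 -48 0;6.7 -6 0.4 0 0 -50 0;6.7 -6 0.4 0 0 -50 0';  python3 - <<'E'
from h import *
s=r.sense()
xy,yw=tgt(1,50,40,23); print(s["tcp_rot"],row(xy,22.6,yw,s))
cv2.imwrite("pics/w12.png",imaging.snapshot("wrist")[:,:,::-1])
E
```

```text
time: 16.5
tool_pos: [572.1, -121.8, 67.0]
tcp_rot: [179.5, -0.1, 61.9]
ft_force: [-0.0, -0.1, -0.2]
finger_gap: 0.1
[ 1.79546155e+02 -5.40142547e-02  6.19154181e+01] [np.float64(-0.05), np.float64(0.05), np.float64(4.44), np.float64(0.0)]
```

View pics/w12.png

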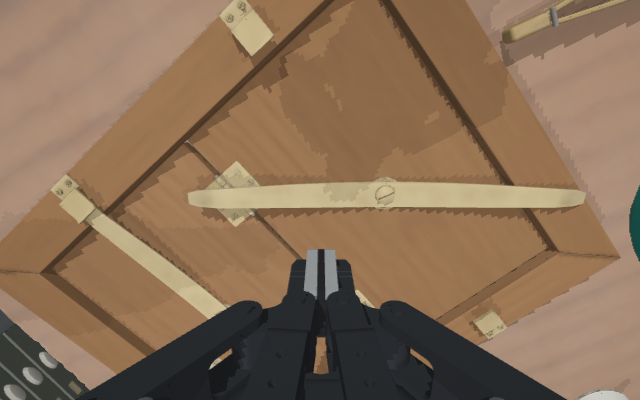

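The rear bar is level in the view (rows 183–208), so 50° is right. The tip is below it, and the front spring is still under its hook at (75,205). Descending.

```bash
python3 -m creep '-0.05 0.05 1 0 0 0 0;-0.05 0.05 2 0 0 0 0;-0.05 0.05 3 0 0 0 0;-0.05 0.05 3.8 0 0 0 0;-0.05 0.05 4.2 0 0 0 0;-0.05 0.05 4.42 0 0 0 0;-0.05 0.05 4.42 0 0 0 0'; python3 - <<'E'
from h import *
s=r.sense()
cv2.imwrite("pics/w13.png",imaging.snapshot("wrist")[:,:,::-1])
print(row(tgt(1,50,40,20)[0],22.6,61.9,s))
for th in range(48,17,-3):
    xy,yw=tgt(1,th,40,18.); print(th,*row(xy,22.6,yw,s))
E
```

```text
time: 17.25
tool_pos: [572.7, -122.7, 22.7]
tcp_rot: [179.5, -0.1, 61.8]
ft_force: [0.0, 0.5, 0.4]
finger_gap: 0.1
[np.float64(0.3), np.float64(-0.04), np.float64(0.01), np.float64(-0.1)]
48 0.64 -0.1 0.01 1.9
45 0.86 -0.18 0.01 4.9
42 1.08 -0.25 0.01 7.9
39 1.3 -0.31 0.01 10.9
36 1.52 -0.35 0.01 13.9
33 1.75 -0.39 0.01 16.9
30 1.98 -0.41 0.01 19.9
27 2.21 -0.42 0.01 22.9
24 2.44 -0.42 0.01 25.9
21 2.67 -0.41 0.01 28.9
18 2.9 -0.39 0.01 31.9
```

View pics/w13.png

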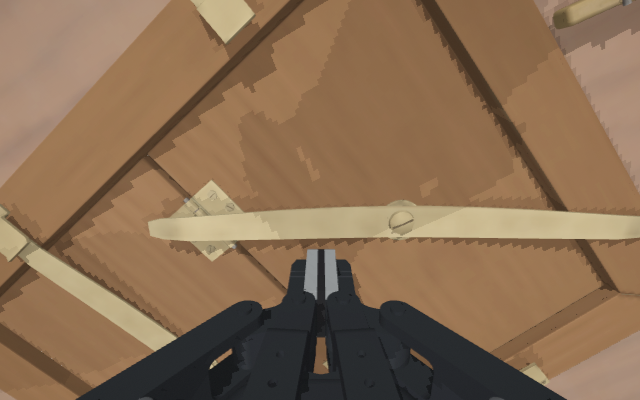

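The tip edge (row 250) is just below the bar's lower side (row 240). Sweeping, the first part gently.

```bash
python3 -m creep '0.3 -0.04 0 0 0 0 0;0.5 -0.07 0 0 0 0 0;0.64 -0.1 0 0 0 1.9 0;0.86 -0.18 0 0 0 4.9 0;1.08 -0.25 0 0 0 7.9 0'; python3 - <<'E'
from h import *
s=r.sense()
cv2.imwrite("pics/w14.png",imaging.snapshot("wrist")[:,:,::-1])
for th in range(39,5,-3):
    xy,yw=tgt(1,th,40,18.); print(th,*row(xy,22.6,yw,s))
E
```

```text
time: 17.8
tool_pos: [576.1, -112.0, 23.6]
tcp_rot: [179.5, -0.1, 53.8]
ft_force: [-0.9, -0.1, 0.6]
finger_gap: 0.2
39 0.18 -0.13 0.1 2.9
36 0.4 -0.21 0.1 5.9
33 0.61 -0.27 0.1 8.9
30 0.84 -0.33 0.1 11.9
27 1.06 -0.37 0.1 14.9
24 1.29 -0.4 0.1 17.9
21 1.52 -0.42 0.1 20.9
18 1.75 -0.43 0.1 23.9
15 1.98 -0.43 0.1 26.9
12 2.21 -0.41 0.1 29.9
9 2.44 -0.38 0.1 32.9
6 2.66 -0.34 0.1 35.9
```

View pics/w14.png

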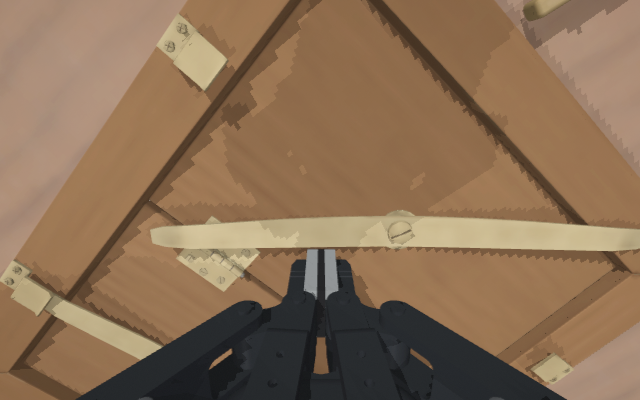

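The bar's side touches the tip at (321,250) and the bar is turning with it. Continuing to about 6°.

```bash
python3 -m creep '0.18 -0.13 0.04 0 0 2.9 0;0.4 -0.21 0.08 0 0 5.9 0;0.61 -0.27 0.08 0 0 8.9 0;0.84 -0.33 0.08 0 0 11.9 0;1.06 -0.37 0.08 0 0 14.9 0;1.29 -0.4 0.08 0 0 17.9 0;1.29 -0.4 0.08 0 0 17.9 0'; python3 - <<'E'
from h import *
s=r.sense()
for th in range(21,5,-3):
    xy,yw=tgt(1,th,40,18.); print(th,*row(xy,22.6,yw,s))
E
```

```text
time: 18.55
tool_pos: [580.9, -98.8, 23.1]
tcp_rot: [179.5, -0.3, 35.7]
ft_force: [-0.0, -0.4, 0.1]
finger_gap: 0.2
21 0.15 -0.08 0.05 2.8
18 0.36 -0.16 0.05 5.8
15 0.58 -0.23 0.05 8.8
12 0.81 -0.28 0.05 11.8
9 1.03 -0.32 0.05 14.8
6 1.26 -0.36 0.05 17.8
```

```bash
python3 -m creep '0.15 -0.08 0.05 0 0 2.8 0;0.36 -0.16 0.05 0 0 5.8 0;0.58 -0.23 0.05 0 0 8.8 0;0.81 -0.28 0.05 0 0 11.8 0;1.03 -0.32 0.05 0 0 14.8 0;1.26 -0.36 0.05 0 0 17.8 0;1.26 -0.36 0.05 0 0 17.8 0'; python3 - <<'E'
from h import *
s=r.sense()
cv2.imwrite("pics/w15.png",imaging.snapshot("wrist")[:,:,::-1])
for th in (4,3,2,1,0,-1):
    xy,yw=tgt(1,th,40,18.); print(th,*row(xy,22.6,yw,s))
E
```

```text
time: 19.25
tool_pos: [589.2, -88.4, 22.8]
tcp_rot: [179.6, -0.4, 18.0]
ft_force: [0.3, 0.8, -0.3]
finger_gap: -0.0
4 0.12 -0.05 0.02 2.1
3 0.19 -0.08 0.02 3.1
2 0.26 -0.1 0.02 4.1
1 0.34 -0.13 0.02 5.1
0 0.41 -0.15 0.02 6.1
-1 0.48 -0.18 0.02 7.1
```

View pics/w15.png

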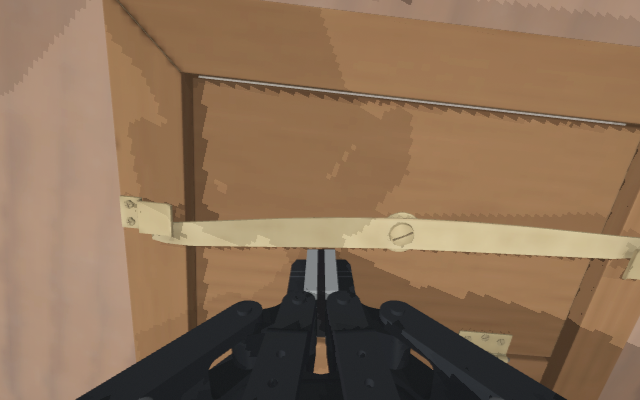

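The bar's ends are just entering the hooks at (155,217) and (635,260). Finishing with small steps.

```bash
python3 -m creep '0.12 -0.05 0 0 0 2.1 0;0.19 -0.08 0 0 0 3.1 0;0.26 -0.1 0.02 0 0 4.1 0;0.26 -0.1 0.02 0 0 4.1 0'; python3 -m creep '0.08 -0.02 0 0 0 1 0;0.08 -0.02 0 0 0 1 0'; python3 -m creep '0.07 -0.02 0 0 0 1 0;0.07 -0.02 0 0 0 1 0'
```

```text
time: 19.7
tool_pos: [591.4, -86.6, 22.6]
tcp_rot: [179.7, -0.5, 14.0]
ft_force: [-1.3, -0.8, 0.6]
finger_gap: 0.1
time: 19.9
tool_pos: [591.8, -86.3, 22.5]
tcp_rot: [179.7, -0.4, 13.0]
ft_force: [-3.2, -1.3, 1.7]
finger_gap: -0.2
time: 20.1
tool_pos: [591.8, -86.1, 22.4]
tcp_rot: [179.7, -0.4, 12.0]
ft_force: [-5.5, -2.7, 3.4]
finger_gap: 0.1
```

```bash
python3 - <<'E'
from h import *
cv2.imwrite("pics/w16.png",imaging.snapshot("wrist")[:,:,::-1])
print(r.sense()["ft_force"])
E
```

```text
[-5.7261375  -0.97311154  4.61488225]
```

View pics/w16.png

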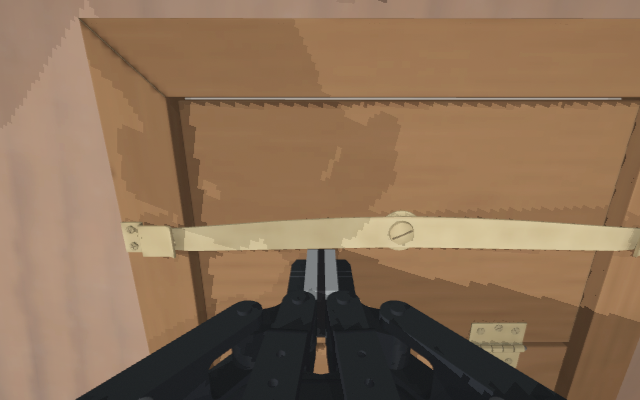

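Straight across, ends under both hooks, at the stop. Backing off and lifting to the check view.

```bash
python3 -m creep '-0.4 0 0 0 0 0 0;-0.8 0 0 0 0 0 0;-0.8 0 -2 0 0 0 0;-0.8 0 -6 0 0 0 0;-4 1 -10 0 0 0 0;-8 2 -14 0 0 0 0;-12 3 -18 0 0 0 0;-13 3.8 -21 0 0 0 0;-13 3.8 -21 0 0 0 0;-13 3.8 -21 0 0 0 0';python3 - <<'E'
from h import *
import pickle
c=imaging.camera_info("wrist")
im=imaging.snapshot("wrist"); cv2.imwrite("pics/w17.png",im[:,:,::-1]);pickle.dump(c,open("w17.pkl","wb"))
t=imaging.snapshot("top")[:,:,::-1]; cv2.imwrite("pics/top1.png",t)
E
```

```text
time: 21.15
tool_pos: [471.6, -150.3, 233.6]
tcp_rot: [179.6, -0.6, 11.9]
ft_force: [-1.0, -0.2, -0.6]
finger_gap: -0.1
```

View pics/w17.png

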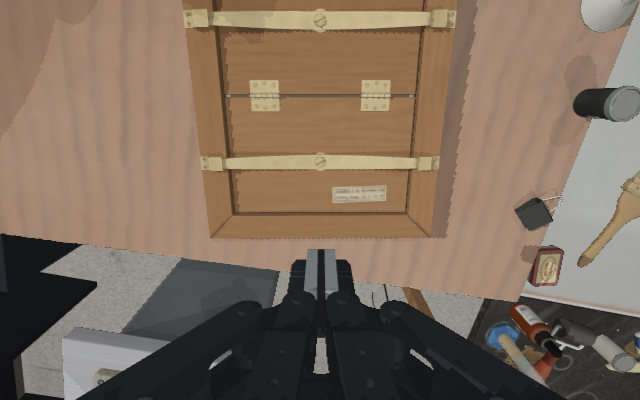

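View pics/top1.png

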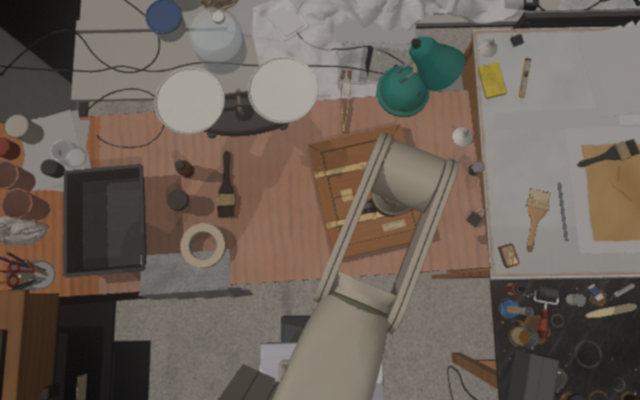

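```bash
python3 - <<'E'
from h import *
import pickle
for f,pts in (("w5",[(212,235),(432,235),(222,91),(416,91)]),("w17",[(211,239),(432,238),(227,95),(413,96)])):
    c=pickle.load(open(f+".pkl","rb")); print(f,ray("",pts[:2],27,c).round(1))
P=ray("",[(210,163),(321,162),(430,163),(196,19),(320,20),(446,19)],32,c)[:,:2]
print(((P-C0)@rot(YAW)).round(1))
im=cv2.imread("pics/w17.png")[0:245,190:460]; cv2.imwrite("pics/w17z.png",cv2.resize(im,(0,0),fx=2.4,fy=2.4,interpolation=cv2.INTER_CUBIC))
E
```

```text
w5 [[ 366.2  -42.5   27. ]
 [ 418.9 -295.8   27. ]]
w17 [[ 364.4  -41.9   27. ]
 [ 419.  -298.6   27. ]]
[[ -69.9  119.6]
 [ -68.9   -0.4]
 [ -70.1 -118.8]
 [  68.5  118. ]
 [  67.9    0.7]
 [  69.  -119.2]]
```

View pics/w17z.png

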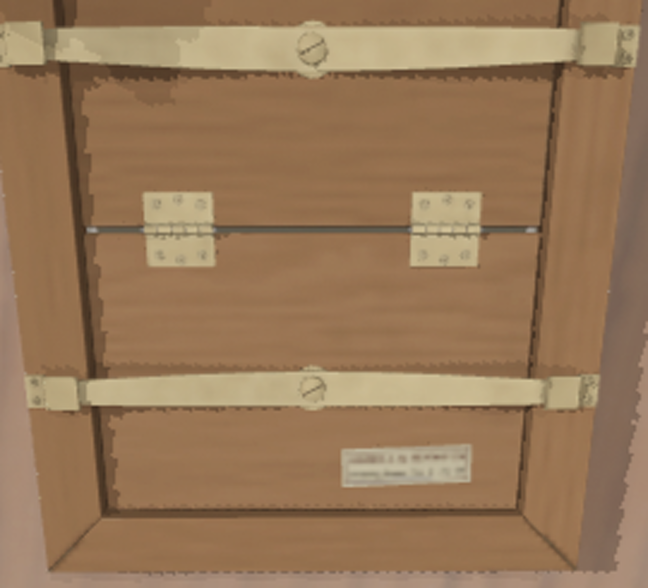

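Both springs lie straight under all four hooks, and both halves sit flat. The frame is within the measuring error of where it was (about 2–3 mm, hand-picked pixels), and nothing is touching it. Handing in.

```bash
python3 -c "
from bench import r
print(r.hand_in()); print(r.sense()['time'])"
```

```text
the job is handed in; nothing more can be done
None
the job is handed in; nothing more can be done
```

The frame is locked up and handed in. Both halves of the back are down, and both brass springs lie straight across with their ends under all four hooks. The last time I read before handing in was 21.2 s, against the 58 s limit.

- **Pressing:** I pressed the front half, then the rear, with shut fingertips near the outer edge. Each met a hard stop with the tip at 20.4–20.5 mm, with no more than about 7 N on the tool. The 1–3 N expected while a half moves never showed above the sensor noise. I took "flat" from the stop height and the gap that opened along the front rim in the pictures.
- **Springs:** With both halves flat, I traced the front spring round from about 65°, then the rear from about 50°, clockwise, until each met its stop. Side force during the sweeps was about 1–2 N. It rose to about 5 N at the front stop and 7 N at the rear one.
- **Last checks:** In the wrist view both bars read straight to about 1 mm over their length, and the fingers were clear of everything. The visible things round the frame look unmoved. The last top view was partly hidden by the arm.
- **Small disagreement:** The near rim corners came out 2–3 mm different between the earlier and final pictures. The frame's measured width differs by about the same amount, so I take it as pixel-picking error and not a shift.

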